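# Feed a frame rail into the laser engraver through its sprung dust flap

### The job

Load the pine rail into the laser engraver: with the push stick, push it along the fence, through the sprung dust flap, and press it firmly, without ramming it, up to the stop inside, so that it lies flat against the fence with its end against the stop. Draw the stick back out so that the flap falls fully shut, and set the stick down on the bench, off the infeed table, flat on its underside as it lay before. Leave the mug, glue bottle, try square, tape measure and offcut where they are.

Things in the scene. Friction and masses are not known exactly. Their poses are not given: they have to be found in the camera images.
- laser: Desktop laser engraver, fixed: grey steel cabinet 340 long, 330 wide, 170 mm high, tinted clear lid, aluminium infeed table before it. Frame: x = feed direction (into the cabinet), y = across, towards the fence, z up. Origin: at bench level (z 0), below the fence's guiding face, in the slot's plane (inner face of the 5 mm front panel). Cabinet: x 0 to 340, y -130 to 200 mm.
- infeed (a point): Middle of the infeed table's front edge, on its top. The infeed table and the bed inside are one level plate, top 40 mm above the bench; in the laser's frame the infeed table spans x -260 to 0, y -100 to +12 mm. Its -y side is open. The bench beside it is 40 mm lower.
- fence (a point): On the fence's guiding face, at its foot, 100 mm before the slot. The fence is a straight steel bar on the plate, 12 mm wide, 12 mm high; its guiding face (laser y = 0) looks to the laser's -y and runs from x = -260 mm through the slot to x = 320 mm.
- slot (a point): On the plate in the slot's plane, 20 mm from the fence (where the middle of the rail passes). The slot in the front panel spans laser y -84 to 0, z 40 to 80 mm: too low for a gripper to follow the rail in.
- flap (a joint): Angle of the sprung steel dust flap that closes the slot from inside: 0 = hanging shut, grows as its lower edge swings inward (+x of the laser), to 1.5 rad. Hinged at the slot's upper edge. Its spring always shuts it: 0.035 N m when shut, plus 0.05 N m per rad (about 2 N to start it with the rail), and it drags on what passes under it, more so (up to 10 N) on what is drawn back out.
- flap_edge (a point): Middle of the flap's lower edge, 2.5 mm over the bed when shut. The flap is 78 mm wide, 37.5 mm from hinge to edge. Lying on the 18 mm high rail, its edge is about 33 mm inside the slot: the rail's rear end must be farther in than that before the flap can fall shut.
- stop: Dark steel stop block clamped on the bed inside, rigid, 22 mm thick, 46 wide, 24 high, seen through the lid; 205 to 230 mm inside the slot. Origin: on the bed (z 40 mm), middle of the flat face that meets the rail; axes as the laser's, so that face looks to -x. The rail is to be felt against it: pressed with more than 3 N, never over 35 N.
- rail: Plain pine rail, 150 x 40 x 18 mm, 40 to 80 g, lying flat on the infeed table, clear of the fence and a little askew. Origin: centre of its underside. x along its length, towards the slot at the start; y across; z up. Plain on all sides.
- rail_lead (a point): Centre of the rail's leading end face (75 mm ahead of its origin, 9 mm up).
- rail_tail (a point): Centre of the rail's rear end face (75 mm behind its origin, 9 mm up).
- stick: Plywood push stick, 110 g, lying on the bench beyond the infeed table: a flat bar 215 mm long, 28 mm wide, 16 mm high with an upright handle at the rear. Origin: on the underside, below the middle of the handle. x along the bar towards its tip, z up. The bar runs from x = -25 to +190 mm. The handle is 44 mm long (x), 24 mm thick (y, the way to grip it) and rises from the bar to z = 86 mm.
- stick_grip (a point): Middle of the stick's handle, 55 mm above its underside: where to grip it.
- stick_tip (a point): Centre of the stick's flat square front end, 190 mm ahead of its origin, 8 mm up.
- mug: White mug, 80 mm wide, 92 mm high; origin under its centre. Leave alone.
- trysquare: Try square lying flat: wooden stock 110 x 20 x 18 mm, steel blade 160 mm long; origin under the middle of its stock. Leave alone.
- tape: Tape measure, 72 x 36 x 66 mm, near the robot; origin under its centre. Leave alone.
- offcut: Short pine offcut 70 x 40 x 18 mm lying on the bench beside the infeed table, behind the fence and close to the cabinet (not the rail); origin under its centre. Leave alone.
- glue: Glue bottle, 60 mm wide, 170 mm high, standing beyond the engraver; origin under its centre. Leave alone.
Mind the look-alikes: they are no part of the job. Leave any green or pink look-alike of the rail alone.

How it is judged:
By the outcome, as a careful person would: the job done as asked, in the order asked, and still so for the second after the job is handed in, with the robot touching nothing.
It also fails if it takes over 64 s, if anything falls off the work surface, if the arm or the gripper's body presses on something with over 40 N, if the wrist force passes 120 N, or if a joint passes its speed limit or range.

### The arm

A 6-joint arm with a two-finger parallel gripper is mounted at the origin on the work surface. World frame = base frame: x ahead of the robot, y to its left, z up, the work surface at z = 0. Lengths are in m, angles in rad, forces in N, time in s.
With the tool pointing down it reaches from about 0.325 to 0.875 m from the base axis. Payload 4.4 kg.
Tool frame: the origin (TCP) lies on the centre line of the jaws, within the pads' length; the fingertips stand 25 mm ahead of it and the grasp point (between the pads) lies 6 mm ahead of it (tips_ahead is the distance from the TCP to the fingertips, in m); z points along the fingers, y is the line along which they close (so a half turn about z gives the same grasp; the last joint's range is limited). The gripper opens to 85 mm and grips with 20 to 120 N. Pads are 22 mm wide; open, the fingers measure 114 mm over their backs; the gripper's body (76 mm by 85 mm) begins 54 mm behind the grasp point. The pads swing forward as they close: fully open they stand 13 mm farther back than shut.
Start: joints at [1.181, 0.207, 1.542, -0, 1.393, -0.15], TCP at [0.136, 0.559, 0.256] pointing down, gripper open.
Joint ranges: [-2.73, 2.73], [-0.86, 2.22], [0.23, 2.46], [-1.11, 4.25], [0.08, 2.63], [-2.82, 2.82]. Speed limits (rad/s): [2.79, 2.79, 3.14, 3.14, 3.14, 3.14].

### API

Orientations are given as a 3x3 rotation matrix whose columns are the frame's x, y, z axes.
In Python, from cell import * gives the robot as it stands. The module is installed in compiled form; this text tells all that it offers.
- The arm moves only by the tool apply_moves, never from a script. Its argument "moves" is a list of rows, each a list of 6 numbers: the shift along the tool's x, y, z in mm, then the turn, a rotation vector about the tool's x, y, z in degrees. In form: [[x, y, z, ax, ay, az], ...]. A call has 1 to 12 rows; each row is the pose to reach, as a shift and turn from the pose commanded when the call began, along the tool's axes at that moment; what a row does not reach only later rows make up. A row lasts 1/8 s, in which the tool goes at most 62.5 mm and 10.7 degrees, less where a joint would pass 70% of its speed; a pose out of reach is approached as far as the arm can. A call with a gripper value outside its range is refused whole. "claw" is the gripper command: -1 is shut, 1 is fully open, values between are in proportion, set as the call begins (left out, the last holds). The fingers move at their own pace and stop on an object; "force" is the grip in N (left out, the last holds). Time passes only in rows, so rows that repeat a pose let the fingers close. It gives the time, the measured TCP pose, the force, the opening and the grip force at its end, in the units of the state.
- state(): the state, without advancing time (a new reading comes with each control period).
- camera(name): name is "scene" or "top" or "wrist"; returns a dict with "color" (384x512x3 uint8, red, green, blue), "range_z" (384x512 float32, m along the optical axis (not along the pixel's ray), 0 where there is no reading), "camera_matrix" (3x3 intrinsics, pixels), "D" ([k1, k2, p1, p2, k3] as OpenCV has them; the pictures are not rectified), "R" (3x3) and "t" (3): a world point X has camera coordinates R X + t; the wrist camera has in their place "tool_from_camera" (4x4, takes a point from camera to tool coordinates, whose origin is the TCP and whose axes are the flange's). Camera axes: x right, y down, z forward; pixel columns grow to the right and rows downward; lengths in m; the calibration is good to about 2 mm. A picture is of the moment at which its call begins: read the wrist's pose just before it.
- close_job(): hands the job in; it is judged then, once.
The state is a dict: "t": time; "joint_positions": joint angles; "dq": joint speeds; "effort": joint torques, N m; "tcp_pos": TCP position; "ee_rot": TCP orientation; "ft_force": force on the tool from outside, world axes, zero at the start; "wrist_torque": the same for the moment, N m; "finger_gap": opening from 0.0 (shut) to 1.0 (fully open); "finger_force": force on a finger pad.
Only numpy, scipy, OpenCV 4.12 (cv2) and the standard library are available. Lean on these libraries where they do the work, as an engineer would, in place of code of your own. Each camera call takes 0.05 s, during which the arm holds its last target. There are 200 camera calls.

## Working session

There is one attempt and no reset: what is moved stays moved. The work goes in short steps, Python scripts to look and compute and a tool call to move; the robot and the scene stay as the last step left them, time stands still between calls to the robot, and variables do not carry over. Pictures are saved under pics/ and viewed, at most 10 in all, crops included, and the job is handed in when it is done.

Besides the shell and the picture viewer there is one more tool, called after "Request:" as name(argument=value, ...) on one line, values as JSON. apply_moves: Moves the arm, as the interface text tells. Its arguments: {"type":"object","properties":{"moves":{"type":"array"},"claw":{"type":"number"},"force":{"type":"number"}},"required":["moves"]}

```bash
mkdir -p pics; cat > h.py <<'E'
from cell import *
import numpy as np, cv2, pickle
def grab(n):
    s=state(); c=camera(n); c['s']=s
    pickle.dump(c,open(f'{n}.pkl','wb')); return c
def load(n): return pickle.load(open(f'{n}.pkl','rb'))
def ext(c):
    if 'R' in c: return np.array(c['R']),np.array(c['t'])
    T=np.eye(4);T[:3,:3]=c['s']['ee_rot'];T[:3,3]=c['s']['tcp_pos']
    M=np.linalg.inv(T@np.array(c['tool_from_camera'])); return M[:3,:3],M[:3,3]
def ray(c,uv):
    R,t=ext(c)
    p=cv2.undistortPoints(np.array(uv,float).reshape(-1,1,2),np.array(c['camera_matrix']),np.array(c['D'])).reshape(-1,2)
    d=np.c_[p,np.ones(len(p))]; return -R.T@t, d@R, d
def onz(c,uv,z):
    o,d,_=ray(c,uv); z=np.broadcast_to(z,len(d)); return o+d*((z-o[2])/d[:,2])[:,None]
def depth(c,uv):
    o,d,_=ray(c,uv); r=[np.median(c['range_z'][int(v)-1:int(v)+2,int(u)-1:int(u)+2]) for u,v in uv]
    return o+d*np.array(r)[:,None]
def save(c,name,crop=None,k=1):
    im=c['color'][...,::-1]
    if crop: x0,y0,x1,y1=crop; im=im[y0:y1,x0:x1]
    cv2.imwrite(f'pics/{name}.png',cv2.resize(im,None,fx=k,fy=k,interpolation=cv2.INTER_CUBIC))
E
python3 - <<'E'
from h import *
a=grab('scene');b=grab('top')
cv2.imwrite('pics/a.png',np.vstack([a['color'],b['color']])[...,::-1][:, :] if 0 else cv2.resize(np.hstack([a['color'],b['color']])[...,::-1],(800,300)))
save(b,'top',k=1.5)
save(a,'scene',k=1.5)
print(state())
E
```

```text
{'t': 0.1, 'joint_positions': array([ 1.18152139e+00,  2.07388411e-01,  1.54284415e+00, -1.41148959e-05,
        1.39350725e+00, -1.50499222e-01]), 'dq': array([ 0.00042483, -0.00164412, -0.00174431,  0.00085312,  0.00015056,
        0.00016425]), 'effort': array([-8.87334954e-04, -3.84092724e+01, -2.92549431e+01, -1.95052467e-04,
        4.74775705e-03, -9.39633438e-07]), 'tcp_pos': array([0.13576049, 0.5580753 , 0.2551957 ]), 'ee_rot': array([[-9.71628731e-01,  2.36509972e-01, -8.02030528e-04],
       [ 2.36511131e-01,  9.71626738e-01, -1.99179074e-03],
       [ 3.08195933e-04, -2.12497026e-03, -9.99997695e-01]]), 'ft_force': array([-0.04938247, -0.71170233, -0.83029692]), 'wrist_torque': array([-0.02815292, -0.00232517,  0.00449476]), 'finger_force': 0.0, 'finger_gap': 1.0011976985585809}
```

View pics/top.png

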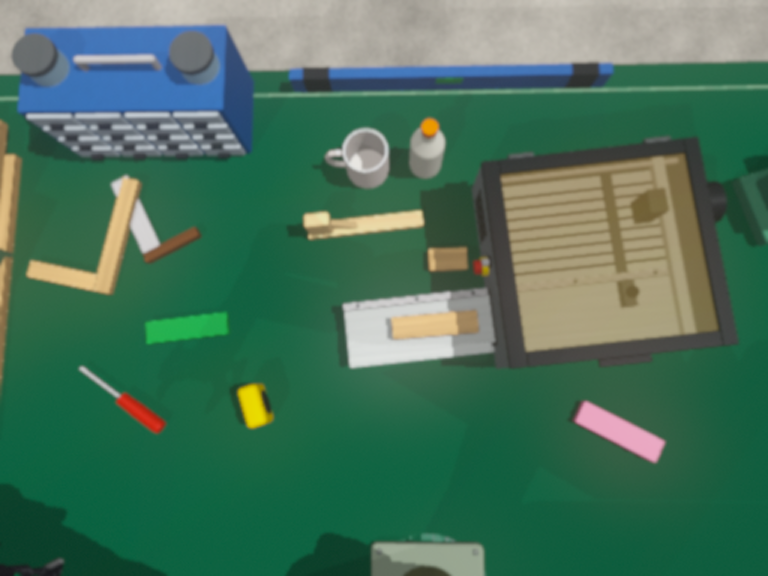

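View pics/scene.png

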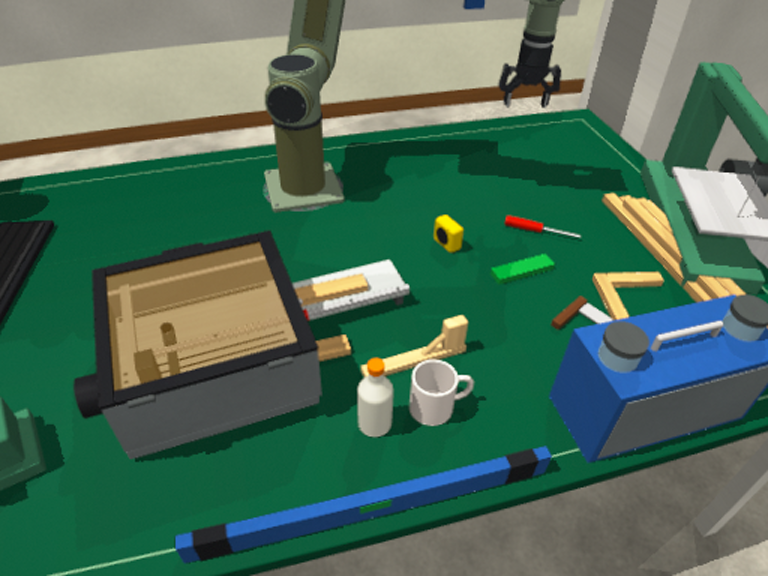

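Top view (1.5x) shows the infeed table at about (420,330) with the rail on it at (435,325), tip towards the slot on the right. The stick is at (365,222), with its handle at (318,222) and its tip at (423,219). The fence runs along the table's upper edge, and the stop shows through the lid at about (628,292).

Possible look-alikes:
- **Rail:** the offcut (447,260), green bar (187,327), pink bar (620,432) and pine pieces on the left (110,240). I choose the one on the table.
- **Stick:** the try square (115,240). I choose the bar with the handle.

```bash
python3 - <<'E'
from h import *
b=load('top')
save(b,'crop',(195,130,345,250),5)
print(b['camera_matrix'],b['D'],-b['R'].T@b['t'])
E
```

```text
[[390.57421189   0.         252.52467442]
 [  0.         390.57421189 194.37921983]
 [  0.           0.           1.        ]] [0.00795022 0.         0.         0.         0.        ] [0.38086813 0.04804027 1.08001854]
```

View pics/crop.png

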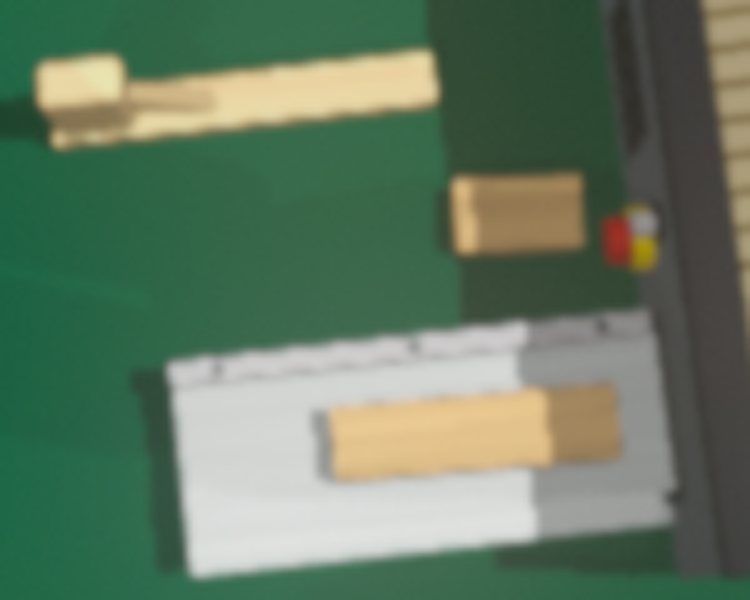

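```bash
cat > m.py <<'E'
from h import *
b=load('top')
def P(l,z): return onz(b,[(195+u/5-.4,130+v/5-.4) for u,v in l],z)*1000
E
python3 - <<'E'
from m import *
np.set_printoptions(precision=1,suppress=True)
tip=P([(433,50),(437,104)],.016);ht=P([(40,63),(122,57),(124,100),(38,107)],.086)
print('tip',tip,'handle',ht,ht.mean(0));t=tip.mean(0)
d=t-ht.mean(0);print('stick len',np.hypot(d[0],d[1]),'yaw',np.degrees(np.arctan2(d[1],d[0])))
r=P([(332,407),(614,385),(618,458),(334,479)],.058);print('rail',r,r.mean(0))
for e in (r[1]-r[0],r[2]-r[3]):print(np.degrees(np.arctan2(e[1],e[0])),np.linalg.norm(e))
tb=P([(190,577),(672,522)],.04);f=P([(167,362),(640,311)],.052);g=P([(172,386),(655,333)],.052)
for q in (tb,f,g):e=q[1]-q[0];print(q,np.degrees(np.arctan2(e[1],e[0])))
o=P([(452,178),(582,175),(583,249),(456,253)],.018);print('off',o)
print('z check',depth(b,[(195+500/5,130+430/5),(195+300/5,130+90/5),(195+90/5,130+80/5),(195+300/5,130+530/5)])*1000)
# stop in lid image px (1.5x)
print('cab', depth(b,[(628/1.5,292/1.5),(515/1.5,330/1.5)])*1000)
save(b,'crop2',(330,90,490,245),5) 
E
```

```text
tip [[690.8   1.7  16. ]
 [659.7  -0.2  16. ]] handle [[665.2 211.5  86. ]
 [668.1 168.2  86. ]
 [644.8 166.8  86. ]
 [641.4 212.1  86. ]] [654.9 189.7  86. ]
stick len 190.03591497289983 yaw -83.83640891797967
rail [[485.6  58.4  58. ]
 [496.8 -89.3  58. ]
 [458.5 -90.5  58. ]
 [447.8  57.5  58. ]] [472.2 -16.   58. ]
-85.67544895363459 148.13854337971242
-85.86058899557521 148.33431909242185
[[ 397.3  134.    40. ]
 [ 426.1 -120.4   40. ]] -83.54597920856615
[[ 510.5  146.1   52. ]
 [ 536.8 -104.7   52. ]] -84.00793595258108
[[ 497.6  143.4   52. ]
 [ 525.  -112.3   52. ]] -83.88665672235116
off [[617.   -8.   18. ]
 [618.2 -79.8  18. ]
 [576.6 -79.5  18. ]
 [574.8  -9.7  18. ]]
z check [[472.1 -30.4  59. ]
 [667.2  75.2  16.1]
 [654.7 183.8  85.9]
 [420.9  74.6  42. ]]
cab [[ 511.8 -310.3  165.6]
 [ 452.6 -133.2  170.4]]
```

View pics/crop2.png

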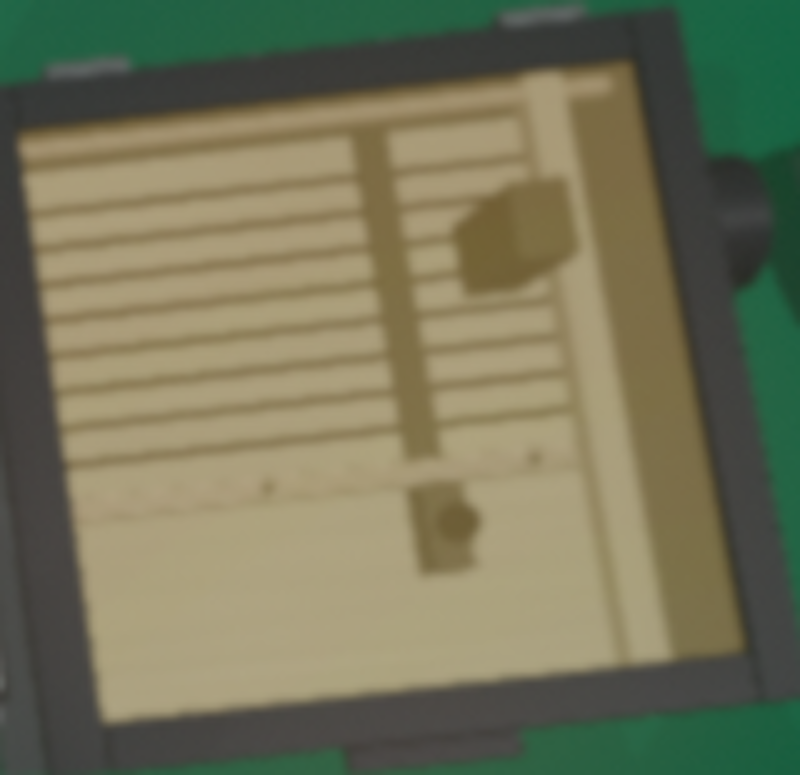

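The stop is visible through the lid, its left face running from (410,487) to (421,573) in the crop. It reaches right up to the fence, which is the band at about y 470–510. I'm moving above the stick handle now.

Request:
apply_moves(moves=[[-50, -20, 5, 0, 0, 6], [-110, -43, 15, 0, 0, 13], [-165, -65, 25, 0, 0, 20], [-220, -87, 35, 0, 0, 27], [-275, -109, 45, 0, 0, 34], [-330, -131, 55, 0, 0, 41], [-385, -153, 55, 0, 0, 48], [-440, -175, 55, 0, 0, 55], [-495, -197, 55, 0, 0, 62], [-550, -218, 55, 0, 0, 68], [-591, -235, 55, 0, 0, 70], [-591, -235, 55, 0, 0, 70]], claw=1, force=80)

```text
t: 1.6
tcp_pos: [0.6567, 0.1876, 0.2002]
ee_rot: [[-0.106, 0.994, -0.0], [0.994, 0.106, -0.001], [-0.001, -0.0, -1.0]]
ft_force: [-1.0, -0.6, 0.3]
finger_gap: 0.997
finger_force: 0.0
```

```bash
python3 - <<'E'
from m import *
np.set_printoptions(precision=4,suppress=True)
w=grab('wrist');s=w['s'];print(s['tcp_pos'],s['ee_rot'],s['joint_positions'])
save(w,'w1',k=1.5)
cs=[(330+u/5-.4,90+v/5-.4) for u,v in [(410,487),(421,573)]]
p=onz(b,cs,.04)*1000;O=np.array([525,-114]);a=np.radians(-83.87);u=np.array([np.cos(a),np.sin(a)]);n=np.array([-u[1],u[0]])
print('stop laser',[( (q[:2]-O)@u,(q[:2]-O)@n) for q in p])
E
```

```text
[0.6567 0.1876 0.2002] [[-0.1057  0.9944 -0.0003]
 [ 0.9944  0.1057 -0.0007]
 [-0.0006 -0.0003 -1.    ]] [ 0.152   0.476   1.3041 -0.0006  1.3618  0.0462]
stop laser [(np.float64(229.65432556270412), np.float64(0.9959530763320733)), (np.float64(227.79582857203704), np.float64(-45.164932393763145))]
```

View pics/w1.png

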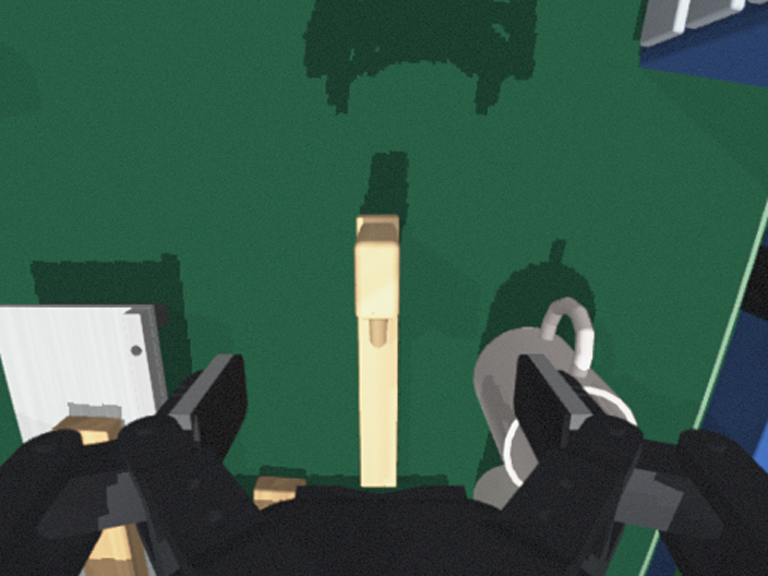

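The wrist view shows the stick upright in the picture, with its handle top at about (378,280). It is aligned with the tool. The mug's body is at (540,400) and its handle at (570,330). I'll measure handle and mug before descending.

```bash
python3 - <<'E'
from h import *
np.set_printoptions(precision=1,suppress=True)
w=load('wrist')
q=lambda l:[(u/1.5,v/1.5) for u,v in l]
p=onz(w,q([(357,244),(399,244),(357,318),(398,318)]),.086)*1000;print(p,p.mean(0))
print(onz(w,q([(360,486),(396,486)]),.016)*1000)
print(depth(w,q([(378,280),(378,230),(378,420),(568,302),(585,360),(480,370),(475,360)]))*1000)
# rail / table
print(depth(w,q([(156,306),(136,350)]))*1000, onz(w,q([(150,306),(163,418),(125,310)]),.052)*1000)
E
```

```text
[[642.7 208.9  86. ]
 [664.2 211.2  86. ]
 [646.4 168.5  86. ]
 [668.5 170.8  86. ]] [655.5 189.8  86. ]
[[660.9   0.4  16. ]
 [689.4   3.5  16. ]]
[[655.5 190.8  85.7]
 [653.2 211.7  51.5]
 [668.8  61.7  15.2]
 [778.2 177.8  44.8]
 [779.3 154.2  80. ]
 [738.7 111.2  15.6]
 [738.2 111.5  -0.6]]
[[499.9 133.2   9.3]
 [506.5 118.6  52.1]] [[516.8 149.7  52. ]
 [522.5  70.2  52. ]
 [500.7 145.3  52. ]]
```

Request:
apply_moves(moves=[[2, -1, 40, 0, 0, 0], [2, -1, 80, 0, 0, 0], [2, -1, 115, 0, 0, 0], [2, -1, 138, 0, 0, 0], [2, -1, 138, 0, 0, 0]], claw=1)

```text
t: 2.28
tcp_pos: [0.6509, 0.193, 0.0608]
ee_rot: [[-0.111, 0.994, -0.005], [0.994, 0.111, -0.001], [-0.0, -0.005, -1.0]]
ft_force: [-0.1, 0.2, -0.1]
finger_gap: 0.999
finger_force: 0.0
```

Request:
apply_moves(moves=[[0, 0, 0, 0, 0, 0], [0, 0, 0, 0, 0, 0], [0, 0, 0, 0, 0, 0], [0, 0, 0, 0, 0, 0], [0, 0, 0, 0, 0, 0], [0, 0, 0, 0, 0, 0]], claw=-1, force=80)

```text
t: 3.02
tcp_pos: [0.6545, 0.1926, 0.0647]
ee_rot: [[-0.11, 0.994, 0.002], [0.994, 0.11, 0.0], [0.0, 0.002, -1.0]]
ft_force: [-0.5, 0.2, 6.3]
finger_gap: 0.27
finger_force: 78.8
```

Request:
apply_moves(moves=[[0, 0, -30, 0, 0, 0], [0, 0, -75, 0, 0, 0], [-5, -25, -100, 0, 0, 0], [-15, -65, -100, 0, 0, 0], [-25, -110, -100, 0, 0, 0], [-35, -155, -100, 0, 0, 0], [-45, -200, -100, 0, 0, 0], [-50, -235, -100, 0, 0, 0], [-53, -248, -100, 0, 0, 0], [-53, -248, -100, 0, 0, 0], [-53, -248, -100, 0, 0, 0]])

```text
t: 4.4
tcp_pos: [0.4143, 0.1126, 0.1637]
ee_rot: [[-0.11, 0.994, 0.002], [0.994, 0.11, 0.0], [0.0, 0.002, -1.0]]
ft_force: [0.2, 0.7, -0.5]
finger_gap: 0.269
finger_force: 78.7
```

```bash
cat >> h.py <<'E'
A=np.radians(-83.87);U=np.array([np.cos(A),np.sin(A)]);N=np.array([-U[1],U[0]]);O=np.array([525,-114])
def las(p): p=np.asarray(p)[...,:2]-O; return np.stack([p@U,p@N],-1)
E
python3 - <<'E'
from h import *
np.set_printoptions(precision=1,suppress=True)
w=grab('wrist');b=grab('top');s=w['s'];print(s['tcp_pos']*1000,las(s['tcp_pos']*1000),np.degrees(np.arctan2(*s['ee_rot'][1::-1,1])),s['ft_force'])
cv2.imwrite('pics/two.png',np.hstack([w['color'],cv2.resize(b['color'][120:250,180:353],(512,384),interpolation=cv2.INTER_CUBIC)])[...,::-1][:, :])
im=cv2.imread('pics/two.png');cv2.imwrite('pics/two.png',cv2.resize(im,(800,300)))
save(w,'w2',k=1.5)
E
```

```text
[414.3 112.6 163.7] [-237.1  -85.9] 6.314904797622486 [ 0.2  0.7 -0.5]
```

View pics/w2.png

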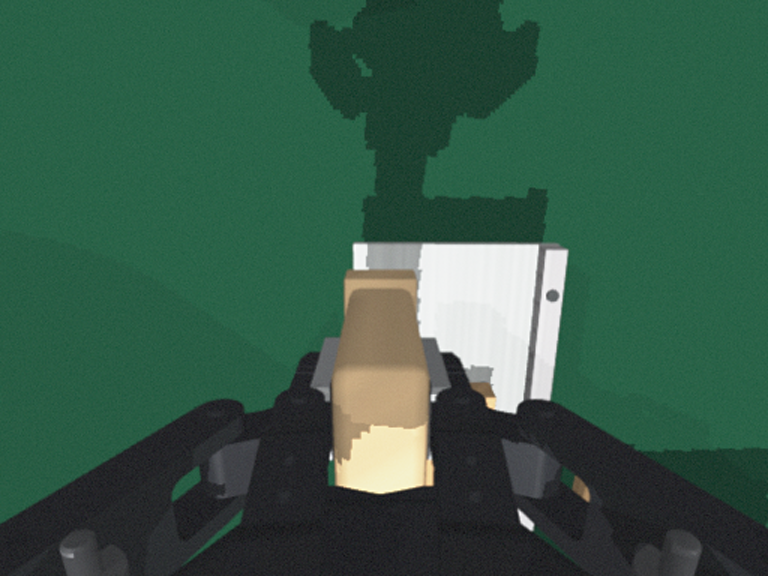

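The wrist view shows the stick held square, its rear end at about (380,280). The table's front edge (353–567,245), the fence at (545,300) and the rail's tail corner (483,395) are all where I expected. I'm descending onto the plate.

Request:
apply_moves(moves=[[0, 0, 25, 0, 0, 0], [0, 0, 45, 0, 0, 0], [0, 0, 54, 0, 0, 0], [0, 0, 57, 0, 0, 0], [0, 0, 57, 0, 0, 0]])

```text
t: 5.12
tcp_pos: [0.4134, 0.1125, 0.1067]
ee_rot: [[-0.11, 0.994, 0.001], [0.994, 0.11, 0.0], [-0.0, 0.001, -1.0]]
ft_force: [-0.5, 0.3, -0.2]
finger_gap: 0.273
finger_force: 78.7
```

```bash
python3 - <<'E'
from h import *
np.set_printoptions(precision=1,suppress=True)
b=grab('top');s=b['s'];print(s['tcp_pos']*1000,las(s['tcp_pos']*1000),s['ft_force'])
save(b,'t3',(195,130,345,250),5)
E
```

```text
[413.4 112.5 106.7] [-237.2  -86.8] [-0.5  0.3 -0.2]
```

View pics/t3.png

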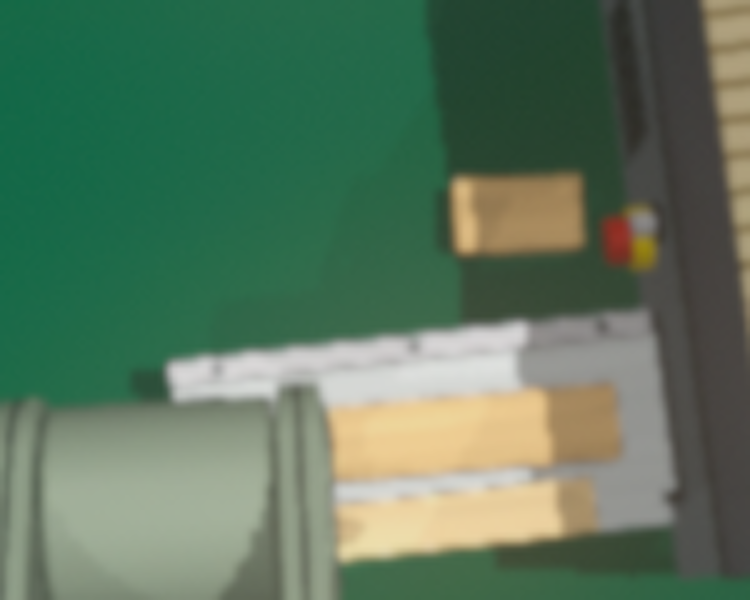

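The stick lies beside the rail, its tip at (595,505) and the rail untouched. I'm pushing sideways to the fence.

Request:
apply_moves(moves=[[0, 5, 0, 0, 0, 0], [0, 10, 0, 0, 0, 0], [0, 15, 0, 0, 0, 0], [0, 19, 0, 0, 0, 0], [0, 23, 0, 0, 0, 0], [0, 26, 0, 0, 0, 0], [0, 28, 0, 0, 0, 0], [0, 30, 0, 0, 0, 0], [0, 31, 0, 0, 0, 0], [0, 31, 0, 0, 0, 0]])

```text
t: 6.42
tcp_pos: [0.4437, 0.1159, 0.1063]
ee_rot: [[-0.11, 0.994, 0.0], [0.994, 0.11, -0.0], [-0.0, 0.0, -1.0]]
ft_force: [-0.8, 0.0, -0.5]
finger_gap: 0.275
finger_force: 78.7
```

Request:
apply_moves(moves=[[0, 0.5, 0, 0, 0, 0], [0, 1, 0, 0, 0, 0], [0, 1.5, 0, 0, 0, 0], [0, 1.5, 0, 0, 0, 0]])

```text
t: 6.92
tcp_pos: [0.4452, 0.116, 0.1063]
ee_rot: [[-0.11, 0.994, 0.0], [0.994, 0.11, -0.0], [-0.0, 0.0, -1.0]]
ft_force: [0.4, -1.2, -1.2]
finger_gap: 0.27
finger_force: 78.7
```

Request:
apply_moves(moves=[[0, 0.5, 0, 0, 0, 0], [0, 1, 0, 0, 0, 0], [0, 1.5, 0, 0, 0, 0], [0, 1.5, 0, 0, 0, 0]])

```text
t: 7.42
tcp_pos: [0.4459, 0.1162, 0.106]
ee_rot: [[-0.11, 0.994, -0.002], [0.994, 0.11, -0.0], [0.0, -0.002, -1.0]]
ft_force: [-3.0, 0.0, 0.8]
finger_gap: 0.269
finger_force: 78.8
```

```bash
python3 - <<'E'
from h import *
np.set_printoptions(precision=2,suppress=True)
b=grab('top');s=b['s'];print(s['tcp_pos']*1000,las(s['tcp_pos']*1000),s['ft_force'],s['wrist_torque'])
save(b,'t4',(245,180,345,250),8)
E
```

```text
[445.95 116.2  106.05] [-237.32  -54.02] [-3.03  0.04  0.78] [-0.04  0.54 -0.19]
```

View pics/t4.png

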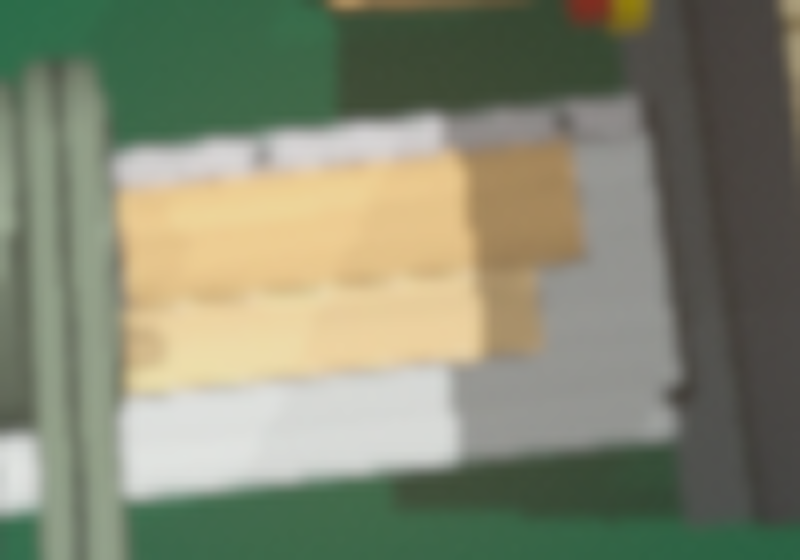

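The rail lies against the fence, with no visible gap along (120–575,150), and contact reads 3 N. I'm moving the stick off, back, and in behind the tail.

Request:
apply_moves(moves=[[0, -3, 0, 0, 0, 0], [5, -6, 0, 0, 0, 0], [25, -6, 0, 0, 0, 0], [50, -6, 0, 0, 0, 0], [80, -6, 0, 0, 0, 0], [110, -6, 0, 0, 0, 0], [140, -6, 0, 0, 0, 0], [155, -6, 0, 0, 0, 0], [155, 5, 0, 0, 0, 0], [155, 20, 0, 0, 0, 0], [155, 32, 0, 0, 0, 0], [155, 32, 0, 0, 0, 0]])

```text
t: 8.98
tcp_pos: [0.4631, 0.2732, 0.1065]
ee_rot: [[-0.108, 0.994, 0.001], [0.994, 0.108, 0.0], [0.0, 0.001, -1.0]]
ft_force: [0.5, 0.6, -0.8]
finger_gap: 0.272
finger_force: 78.7
```

```bash
python3 - <<'E'
from h import *
np.set_printoptions(precision=2,suppress=True)
b=grab('top');s=b['s'];print(s['tcp_pos']*1000,las(s['tcp_pos']*1000),s['ft_force'],s['wrist_torque'],s['ee_rot'])
save(b,'t5',(225,175,345,250),6.5)
E
```

```text
[463.13 273.2  106.49] [-391.6   -20.17] [ 0.53  0.56 -0.77] [ 0.04  0.06 -0.02] [[-0.11  0.99  0.  ]
 [ 0.99  0.11  0.  ]
 [ 0.    0.   -1.  ]]
```

View pics/t5.png

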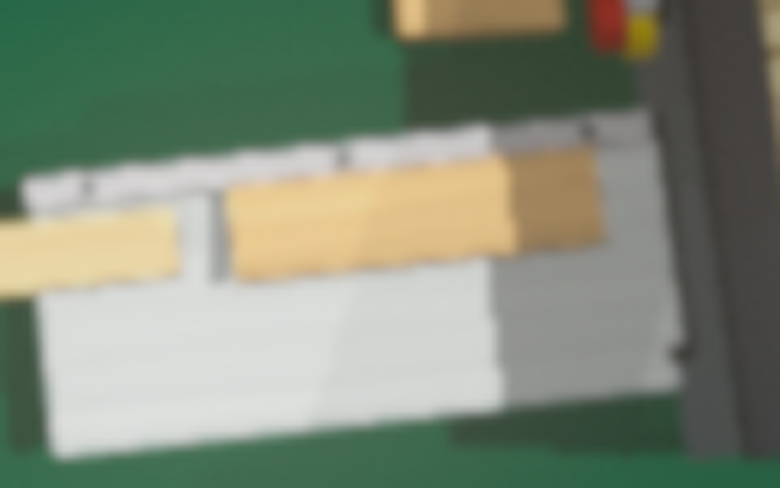

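The stick tip at (178,240) is right behind the rail's tail (230,233), about 21 mm away and about 2 mm off centre. I'm closing the gap and starting the push with a small bias to the fence.

Request:
apply_moves(moves=[[-6, 2, 0, 0, 0, 0], [-13, 2, 0, 0, 0, 0], [-18, 2, 0, 0, 0, 0], [-23, 2, 0, 0, 0, 0], [-31, 2, 0, 0, 0, 0], [-41, 2, 0, 0, 0, 0], [-51, 2, 0, 0, 0, 0], [-61, 2, 0, 0, 0, 0], [-71, 2, 0, 0, 0, 0], [-81, 2, 0, 0, 0, 0], [-91, 2, 0, 0, 0, 0], [-100, 2, 0, 0, 0, 0]])

```text
t: 10.52
tcp_pos: [0.4745, 0.1746, 0.1066]
ee_rot: [[-0.11, 0.994, 0.001], [0.994, 0.11, 0.001], [0.001, 0.001, -1.0]]
ft_force: [0.5, 3.1, 0.1]
finger_gap: 0.273
finger_force: 78.7
```

Request:
apply_moves(moves=[[-10, 0, 0, 0, 0, 0], [-20, 0, 0, 0, 0, 0], [-30, 0, 0, 0, 0, 0], [-40, 0, 0, 0, 0, 0], [-50, 0, 0, 0, 0, 0], [-60, 0, 0, 0, 0, 0], [-70, 0, 0, 0, 0, 0], [-80, 0, 0, 0, 0, 0], [-90, 0, 0, 0, 0, 0], [-100, 0, 0, 0, 0, 0]])

```text
t: 11.78
tcp_pos: [0.4853, 0.0746, 0.1062]
ee_rot: [[-0.11, 0.994, -0.0], [0.994, 0.11, -0.0], [-0.0, -0.0, -1.0]]
ft_force: [-0.6, 3.8, -0.6]
finger_gap: 0.274
finger_force: 78.7
```

```bash
python3 - <<'E'
from h import *
np.set_printoptions(precision=2,suppress=True)
b=grab('top');s=b['s'];print(s['tcp_pos']*1000,las(s['tcp_pos']*1000),s['ft_force'],s['wrist_torque'])
save(b,'t6',(240,120,460,250),3.6)
E
```

```text
[485.28  74.57 106.22] [-191.73  -19.36] [-0.65  3.79 -0.62] [0.65 0.07 0.06]
```

View pics/t6.png

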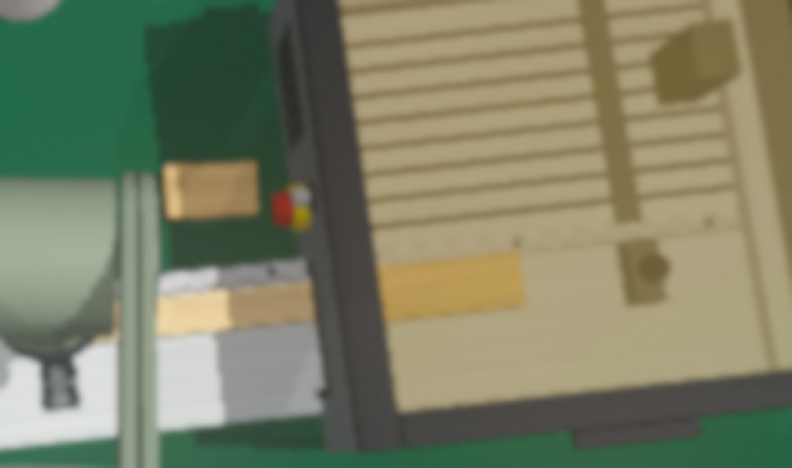

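The rail is through the flap and flat along the fence, with its lead at (525,280) and the stop face at (622,270), about 77 mm ahead. Pushing on, slower near the end.

Request:
apply_moves(moves=[[-8, 0, 0, 0, 0, 0], [-17, 0, 0, 0, 0, 0], [-26, 0, 0, 0, 0, 0], [-35, 0, 0, 0, 0, 0], [-44, 0, 0, 0, 0, 0], [-52, 0, 0, 0, 0, 0], [-58, 0, 0, 0, 0, 0], [-62, 0, 0, 0, 0, 0], [-65, 0, 0, 0, 0, 0], [-67, 0, 0, 0, 0, 0], [-68, 0, 0, 0, 0, 0], [-69, 0, 0, 0, 0, 0]])

```text
t: 13.32
tcp_pos: [0.4928, 0.0067, 0.1063]
ee_rot: [[-0.11, 0.994, -0.0], [0.994, 0.11, 0.0], [0.0, -0.0, -1.0]]
ft_force: [-0.2, 1.4, -3.7]
finger_gap: 0.272
finger_force: 78.4
```

Request:
apply_moves(moves=[[-1, 0, 0, 0, 0, 0], [-2, 0, 0, 0, 0, 0], [-3, 0, 0, 0, 0, 0], [-4, 0, 0, 0, 0, 0]])

```text
t: 13.82
tcp_pos: [0.4933, 0.0026, 0.1063]
ee_rot: [[-0.11, 0.994, -0.0], [0.994, 0.11, 0.0], [0.0, -0.0, -1.0]]
ft_force: [-1.2, 1.5, -4.3]
finger_gap: 0.272
finger_force: 78.4
```

Request:
apply_moves(moves=[[-0.7, 0, 0, 0, 0, 0], [-1.4, 0, 0, 0, 0, 0], [-2, 0, 0, 0, 0, 0]])

```text
t: 14.2
tcp_pos: [0.4936, 0.0006, 0.1063]
ee_rot: [[-0.11, 0.994, 0.0], [0.994, 0.11, -0.0], [-0.0, 0.0, -1.0]]
ft_force: [-0.8, 1.3, -3.2]
finger_gap: 0.27
finger_force: 78.4
```

Request:
apply_moves(moves=[[-0.5, 0, 0, 0, 0, 0], [-1, 0, 0, 0, 0, 0], [-1.5, 0, 0, 0, 0, 0]])

```text
t: 14.58
tcp_pos: [0.4938, -0.0008, 0.1063]
ee_rot: [[-0.11, 0.994, 0.0], [0.994, 0.11, 0.0], [0.0, 0.0, -1.0]]
ft_force: [-0.9, 3.0, -2.3]
finger_gap: 0.27
finger_force: 78.4
```

Request:
apply_moves(moves=[[-0.5, 0, 0, 0, 0, 0], [-1, 0, 0, 0, 0, 0], [-1, 0, 0, 0, 0, 0]])

```text
t: 14.95
tcp_pos: [0.4938, -0.0009, 0.1064]
ee_rot: [[-0.11, 0.994, -0.0], [0.994, 0.11, 0.002], [0.002, 0.0, -1.0]]
ft_force: [-1.3, 5.8, -2.1]
finger_gap: 0.269
finger_force: 78.4
```

Request:
apply_moves(moves=[[-0.5, 0, 0, 0, 0, 0], [-1, 0, 0, 0, 0, 0], [-1, 0, 0, 0, 0, 0]])

```text
t: 15.32
tcp_pos: [0.4938, -0.001, 0.1065]
ee_rot: [[-0.11, 0.994, -0.0], [0.994, 0.11, 0.003], [0.003, 0.0, -1.0]]
ft_force: [-1.4, 9.2, 0.3]
finger_gap: 0.273
finger_force: 78.5
```

Request:
apply_moves(moves=[[-0.5, 0, 0, 0, 0, 0], [-1, 0.5, 0, 0, 0, 0], [-1.5, 1, 0, 0, 0, 0], [-1.5, 1, 0, 0, 0, 0]])

```text
t: 15.82
tcp_pos: [0.4942, -0.001, 0.1065]
ee_rot: [[-0.109, 0.994, -0.002], [0.994, 0.109, 0.006], [0.006, -0.001, -1.0]]
ft_force: [-3.9, 14.0, 2.6]
finger_gap: 0.271
finger_force: 79.2
```

```bash
python3 - <<'E'
from h import *
np.set_printoptions(precision=2,suppress=True)
b=grab('top');s=b['s'];print(s['tcp_pos']*1000,las(s['tcp_pos']*1000),s['ft_force'],s['wrist_torque'])
save(b,'t7',(325,170,445,240),6.5)
E
```

```text
[494.25  -0.96 106.5 ] [-115.68  -18.51] [-3.93 13.97  2.63] [ 2.06  0.5  -0.19]
```

View pics/t7.png

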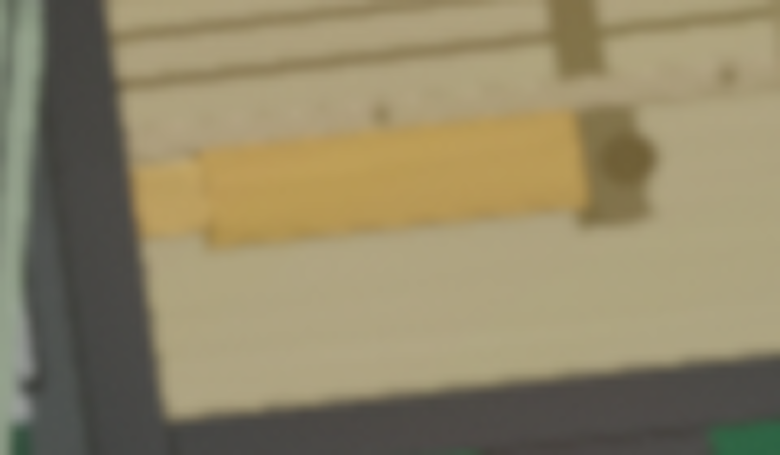

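The rail is butted against the stop at (580,160) and flush along the fence, pressed with 14 N. I'm drawing the stick straight back out.

Request:
apply_moves(moves=[[2, -0.5, 0, 0, 0, 0], [5, -1, 0, 0, 0, 0], [15, -1, 0, 0, 0, 0], [30, -1, 0, 0, 0, 0], [46, -1, 0, 0, 0, 0], [62, -1, 0, 0, 0, 0], [78, -1, 0, 0, 0, 0], [98, -1, 0, 0, 0, 0], [125, -1, 0, 0, 0, 0], [155, -1, 0, 0, 0, 0], [178, -1, 0, 0, 0, 0], [178, -1, 0, 0, 0, 0]])

```text
t: 17.38
tcp_pos: [0.475, 0.1743, 0.1071]
ee_rot: [[-0.114, 0.994, 0.002], [0.994, 0.114, -0.0], [-0.0, 0.002, -1.0]]
ft_force: [-0.1, -0.6, -0.6]
finger_gap: 0.273
finger_force: 81.1
```

Request:
apply_moves(moves=[[0, 0, -20, 0, 0, 0], [0, 0, -45, 0, 0, 0], [0, 20, -57, 0, 0, 0], [0, 55, -57, 0, 0, 0], [0, 95, -57, 0, 0, 0], [0, 135, -57, 0, 0, 0], [0, 165, -57, 0, 0, 0], [0, 180, -57, 0, 0, 0], [0, 180, -57, 0, 0, 0], [0, 180, -57, 0, 0, 0]])

```text
t: 18.62
tcp_pos: [0.6528, 0.192, 0.1631]
ee_rot: [[-0.11, 0.994, -0.001], [0.994, 0.11, -0.0], [-0.0, -0.001, -1.0]]
ft_force: [-0.7, -0.2, -1.1]
finger_gap: 0.274
finger_force: 81.1
```

Request:
apply_moves(moves=[[0, 0, 30, 0, 0, 0], [0, 0, 60, 0, 0, 0], [0, 0, 85, 0, 0, 0], [0, 0, 94, 0, 0, 0], [0, 0, 97, 0, 0, 0], [0, 0, 98, 0, 0, 0], [0, 0, 98, 0, 0, 0]])

```text
t: 19.5
tcp_pos: [0.6543, 0.1926, 0.0667]
ee_rot: [[-0.11, 0.994, 0.002], [0.994, 0.11, 0.0], [0.0, 0.002, -1.0]]
ft_force: [0.0, 1.3, -0.2]
finger_gap: 0.268
finger_force: 81.2
```

Request:
apply_moves(moves=[[0, 0, 0.7, 0, 0, 0], [0, 0, 1.4, 0, 0, 0], [0, 0, 2, 0, 0, 0], [0, 0, 2, 0, 0, 0]])

```text
t: 20.0
tcp_pos: [0.6544, 0.193, 0.0648]
ee_rot: [[-0.111, 0.994, 0.002], [0.994, 0.111, 0.0], [0.0, 0.002, -1.0]]
ft_force: [-1.1, 3.4, 5.2]
finger_gap: 0.272
finger_force: 82.3
```

Request:
apply_moves(moves=[[0, 0, 0.4, 0, 0, 0], [0, 0, 0.8, 0, 0, 0], [0, 0, 0.8, 0, 0, 0]])

```text
t: 20.38
tcp_pos: [0.6544, 0.1931, 0.0647]
ee_rot: [[-0.111, 0.994, 0.002], [0.994, 0.111, 0.0], [-0.0, 0.002, -1.0]]
ft_force: [-2.4, 2.8, 8.7]
finger_gap: 0.269
finger_force: 82.5
```

Contact with the bench. I'm releasing and lifting clear.

Request:
apply_moves(moves=[[0, 0, 0, 0, 0, 0], [0, 0, 0, 0, 0, 0], [0, 0, 0, 0, 0, 0], [0, 0, 0, 0, 0, 0], [0, 0, 0, 0, 0, 0], [0, 0, 0, 0, 0, 0], [0, 0, 0, 0, 0, 0]], claw=1)

```text
t: 21.25
tcp_pos: [0.6535, 0.1924, 0.0625]
ee_rot: [[-0.11, 0.994, 0.0], [0.994, 0.11, -0.0], [-0.0, 0.0, -1.0]]
ft_force: [0.5, -0.2, -0.3]
finger_gap: 1.003
finger_force: 0.0
```

Request:
apply_moves(moves=[[0, 0, -20, 0, 0, 0], [0, 0, -60, 0, 0, 0], [0, 0, -110, 0, 0, 0], [0, 0, -140, 0, 0, 0], [40, -20, -140, 0, 0, 0], [90, -50, -140, 0, 0, 0], [130, -70, -140, 0, 0, 0], [130, -70, -140, 0, 0, 0], [130, -70, -140, 0, 0, 0]])

```text
t: 22.38
tcp_pos: [0.5701, 0.3139, 0.2039]
ee_rot: [[-0.111, 0.994, 0.002], [0.994, 0.111, 0.0], [-0.0, 0.002, -1.0]]
ft_force: [0.2, -0.8, -0.6]
finger_gap: 1.002
finger_force: 0.0
```

```bash
python3 - <<'E'
from h import *
np.set_printoptions(precision=1,suppress=True)
b0=load('top') # pushing frame
b=grab('top');sc=grab('scene');print(b['s']['tcp_pos'],b['s']['ft_force'],b['s']['finger_gap'])
# stick bar/handle heights near known spots
R,t=ext(b)
def proj(p): return cv2.projectPoints(np.array(p,float).reshape(-1,1,3)/1000,cv2.Rodrigues(R)[0],t,b['camera_matrix'],b['D'])[0].reshape(-1,2)
print(depth(b,proj([[655.5,189.8,86],[668,75,16],[673,20,16]]))*1000)
# rail colour change: pixels differing inside the cabinet window between pressed frame and now
d=np.abs(b['color'].astype(int)-b0['color']).max(2)
x,y=proj([O[0]+150*U[0]-20*N[0],O[1]+150*U[1]-20*N[1],58])[0];print('rail mid px',x,y)
ys,xs=np.where(d[170:240,343:445]>25);print('diff px',len(xs),(xs.min()+343,xs.max()+343,ys.min()+170,ys.max()+170) if len(xs) else '')
# row profile along rail centerline
L=[proj([*(O+s*U-20*N),58])[0] for s in range(20,240,10)]
print([tuple(int(c) for c in b['color'][int(round(v)),int(round(u))]) for u,v in L])
print([tuple(int(c) for c in b0['color'][int(round(v)),int(round(u))]) for u,v in L][:8])
E
```

```text
[0.6 0.3 0.2] [ 0.2 -0.8 -0.6] 1.0019797432829853
[[655.5 189.8  86. ]
 [668.1  75.   15.6]
 [673.   20.   16. ]]
rail mid px 384.9161900231029 197.12106649078817
diff px 22 (np.int64(347), np.int64(356), np.int64(195), np.int64(203))
[(64, 62, 60), (68, 66, 64), (69, 67, 65), (162, 150, 118), (165, 152, 120), (162, 148, 112), (175, 143, 80), (176, 145, 79), (176, 145, 79), (176, 146, 79), (177, 146, 79), (176, 146, 79), (177, 146, 80), (176, 145, 80), (176, 146, 82), (176, 146, 82), (176, 146, 81), (176, 146, 82), (176, 146, 81), (177, 147, 83), (176, 146, 82), (119, 104, 66)]
[(68, 68, 64), (73, 72, 69), (74, 73, 69), (183, 155, 95), (187, 158, 97), (187, 158, 96), (185, 152, 87), (185, 153, 86)]
```

The stick lies flat where it was at the start. The rail has not shifted since pressing, its tail is about 78 mm inside the slot, and so the flap is free to shut.

```bash
python3 -c "
from cell import *
print(close_job())"
```

```text
the job is handed in; nothing more can be done
None
```

The job is handed in at about 22 s: the rail lies flat on the fence, pressed to the stop with 14 N, and the stick is back flat on the bench, but I did not see the flap shut (the rail's tail is about 78 mm inside, well clear of it), nor re-measure the mug, glue, try square, tape and offcut at the end, and I viewed 11 pictures, one over the limit.

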